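# File the medium test-kit carton into the tight row

### The arm

A 6-joint arm with a two-finger parallel gripper is mounted at the origin on the work surface. World frame = base frame: x ahead of the robot, y to its left, z up, the work surface at z = 0. Lengths are in m, angles in rad, forces in N, time in s.
With the tool pointing down it reaches from about 0.275 to 0.825 m from the base axis. Payload 4.9 kg.
Tool frame: the origin (TCP) lies at the very end of the fingers, on their centre line; the grasp point (between the pads) lies 19 mm behind it (bot.hold_point_z is the distance from the TCP to the grasp point, in m); z points along the fingers, y is the line along which they close (so a half turn about z gives the same grasp; the last joint's range is limited). The gripper opens to 85 mm and grips with 20 to 120 N. Pads are 22 mm wide; open, the fingers measure 114 mm over their backs; the gripper's body (76 mm by 85 mm) begins 54 mm behind the grasp point. The pads swing forward as they close: fully open they stand 13 mm farther back than shut.
Start: joints at [-1.452, 0.326, -0.193, 1.052, 0, 1.437], TCP at [0.138, -0.533, 0.2] pointing down, gripper open.
Joint ranges: [-2.65, 2.65], [-0.97, 1.79], [-1.3, 1.35], [-1.93, 2.1], [-1.47, 1.37], [-3.14, 3.14]. Speed limits (rad/s): [2.57, 2.57, 3.14, 3.14, 3.14, 3.14].

### API

Orientations are given as a unit quaternion [w, x, y, z].
In Python, from cell import bot gives the robot as it stands. Calls block until the motion is done:
- bot.goto(position, orientation): joint-space move of the TCP to a pose.
- bot.move_straight(position, rotation=None, v=0.15): straight line of the TCP; rotation=None keeps the orientation; v is the mean speed in m/s.
- bot.movej(angles): joint-space move.
- bot.grip(opening, grasp_force=None): finger opening in m; grasp_force is the grip in N (None keeps the last); returns when the fingers have stopped.
- bot.dwell(seconds).
- bot.inverse_kinematics(position, orientation): joint angles nearest the present ones, or None.
- bot.get_image(name): name is "scene" or "top" or "wrist"; returns the picture (400x640x3 uint8, red, green, blue); there is no depth.
- bot.camera_model(name): a dict with "vertical_fov" (degrees; the focal length in pixels is half the picture's height over the tangent of half this angle, whatever the lens; pixels are square), "cx", "cy" (the principal point, pixels), "position" and "orientation" of the camera in the world; the wrist camera has in their place "T_tool_cam" (4x4, takes a point from camera to tool coordinates, whose origin is the TCP and whose axes are the flange's). Camera axes: x right, y down, z forward; pixel columns grow to the right and rows downward; lengths in m; the calibration is good to about 2 mm. A picture is of the moment at which its call begins: read the wrist's pose just before it. camera_model takes no time and is no camera call.
A pose or a line that the arm cannot do raises bot.MotionError and nothing moves.
- bot.job_done(): hands the job in; it is judged then, once.
Readings, each from a call of its own:
- bot.get_t(): time.
- bot.get_q(): joint angles.
- bot.get_joint_vel(): joint speeds.
- bot.get_joint_efforts(): joint torques, N m.
- bot.get_position(): TCP position.
- bot.get_ee_rot(): TCP orientation.
- bot.get_ft_force(): force on the tool from outside, world axes, zero at the start.
- bot.get_torque(): the same for the moment, N m.
- bot.get_finger_gap(): finger opening in m.
- bot.get_finger_force(): force on a finger pad.
Only numpy, scipy, OpenCV 4.12 (cv2) and the standard library are available. Lean on these libraries where they do the work, as an engineer would, in place of code of your own. Each camera call takes 0.05 s, during which the arm holds its last target. There are 200 camera calls.

### The job

The grey tray on the desk holds a tight row of cartons, two tall ones side by side and two short ones side by side; the medium-height carton standing loose on the desk (not the loose tall or the loose short one) belongs between the tall pair and the short pair. Slide the row apart there to open a gap and stand the medium carton in it, right down on the tray floor, upright and in line with the row. The two cartons next to it must stay standing in the tray, upright and in line; do not knock them over.

Things in the scene. Friction and masses are not known exactly. Their poses are not given: they have to be found in the camera images.
- tray: Grey open tray fixed to the desk, outside 86 (x) by 302 (y) by 20 mm high, walls 6 mm: inside 74 by 290 mm, floor 6 mm above the desk. Origin: centre of its underside; y runs along the row. Four cartons, in all 170 mm long, stand about midway between the long walls, anywhere along y; the other 120 mm is empty, shared unequally by the two ends. From +y: tall, tall_inner, short_inner, short.
- tall_inner: White carton with a grey band, 60 mm deep (its x), 42 mm thick (its y), 100 mm tall, 50 to 100 g. Origin: centre of its underside. Inner one of the two equal tall cartons in the tray, touching (within 1 mm) the inner short one. Axes parallel to the tray's. Slid along the row, it pushes its twin beyond it along.
- short_inner: White carton with a grey band, 60 mm deep (its x), 42 mm thick (its y), 68 mm tall, 50 to 100 g. Origin: centre of its underside. Inner one of the two equal short cartons in the tray, touching (within 1 mm) the inner tall one. Axes parallel to the tray's. Slid along the row, it pushes its twin beyond it along.
- medium_carton: White carton with a grey band, 60 mm deep (its x), 42 mm thick (its y), 84 mm tall, 50 to 100 g. Origin: centre of its underside. The one to file; it starts standing upright, loose on the desk, outside the tray. Two more loose cartons of the same look stand near it, one 100 mm and one 68 mm tall, at least 100 mm away centre to centre: not part of the job.
Not all that is in view belongs to the job. Leave any orange or pink look-alike of the medium_carton alone.

How it is judged:
By the outcome, as a careful person would: the job done as asked, in the order asked, and still so for the second after the job is handed in, with the robot touching nothing.
It also fails if it takes over 56 s, if anything falls off the work surface, if the arm or the gripper's body presses on something with over 40 N, if the wrist force passes 120 N, or if a joint passes its speed limit or range.

## Working session

There is one attempt and no reset: what is moved stays moved. The work goes in short steps, each a Python script; the robot and the scene stay as the last script left them, time stands still between calls to the robot, and variables do not carry over. Pictures are saved under pics/ and viewed, at most 10 in all, crops included, and the job is handed in when it is done.

```bash
mkdir -p pics; ls
python3 - <<'E'
from cell import bot
import cv2
for n in("scene","top"):
    cv2.imwrite(f"pics/{n}0.png",bot.get_image(n)[:,:,::-1]); print(n,bot.camera_model(n))
print(bot.camera_model("wrist"),bot.get_t(),bot.hold_point_z,bot.get_ee_rot())
E
```

```text
pics
scene {'vertical_fov': 53.837843577015136, 'cx': 321.55550024885343, 'cy': 201.31780197118192, 'position': array([ 0.97089472, -0.42642851,  0.44417853]), 'orientation': array([-0.42833286,  0.80742152,  0.35687597, -0.19297926])}
top {'vertical_fov': 54.10827652404589, 'cx': 319.8314266808975, 'cy': 200.78600526648987, 'position': array([ 0.38693634, -0.04350396,  0.90690313]), 'orientation': array([ 0.07199357, -0.70228111,  0.70512047, -0.06650781])}
{'vertical_fov': 59.13443527192042, 'cx': 318.623810601461, 'cy': 196.47372104053758, 'T_tool_cam': array([[-3.01809949e-04, -9.60157531e-01, -2.79459163e-01,
         7.07909897e-02],
       [ 9.99999922e-01, -3.61257203e-04,  1.61218185e-04,
         3.10842563e-04],
       [-2.55751490e-04, -2.79459092e-01,  9.60157565e-01,
        -1.73964292e-01],
       [ 0.00000000e+00,  0.00000000e+00,  0.00000000e+00,
         1.00000000e+00]])} 0.1 0.0187 [-7.91254109e-04  9.92021953e-01  1.26062754e-01  2.33387782e-05]
```

View pics/scene0.png

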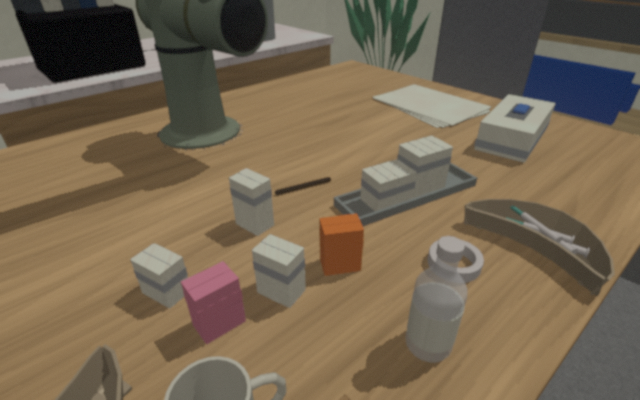

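View pics/top0.png

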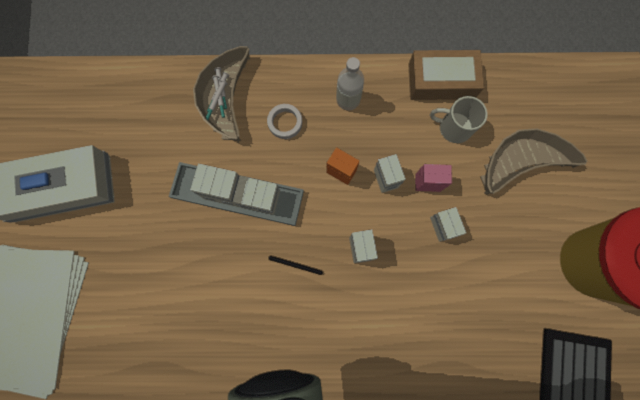

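The top view shows the tray at about (237,193), with tall cartons at (214,183) and short ones at (260,194). The loose white cartons are at (391,172), (451,225) and (364,247). In the scene view those are (280,268), (160,275) and (252,200). I'll zoom in to measure the corners.

Run:
```python
import cv2,numpy as np
t=cv2.imread("pics/top0.png"); s=cv2.imread("pics/scene0.png")
cv2.imwrite("pics/t1.png",cv2.resize(t[155:230,165:310],None,fx=5.5,fy=5.5,interpolation=cv2.INTER_CUBIC))
cv2.imwrite("pics/t2.png",cv2.resize(t[145:270,340:475],None,fx=4.8,fy=4.8,interpolation=cv2.INTER_CUBIC)[:600])
cv2.imwrite("pics/s1.png",cv2.resize(s[160:310,125:315],None,fx=4,fy=4,interpolation=cv2.INTER_CUBIC))
```

```text
(no output)
```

View pics/t1.png

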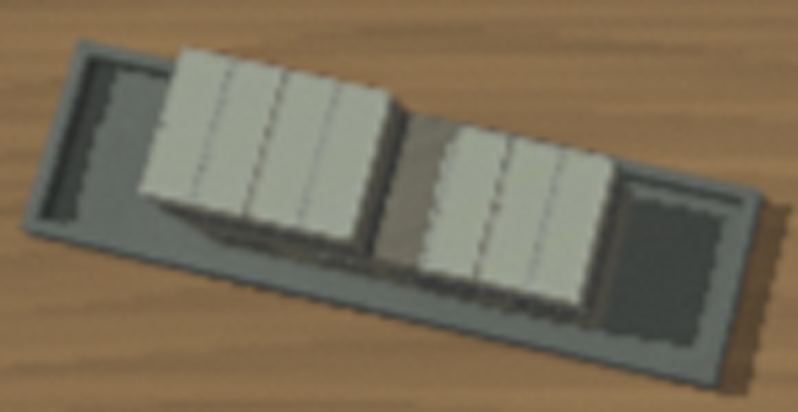

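View pics/t2.png

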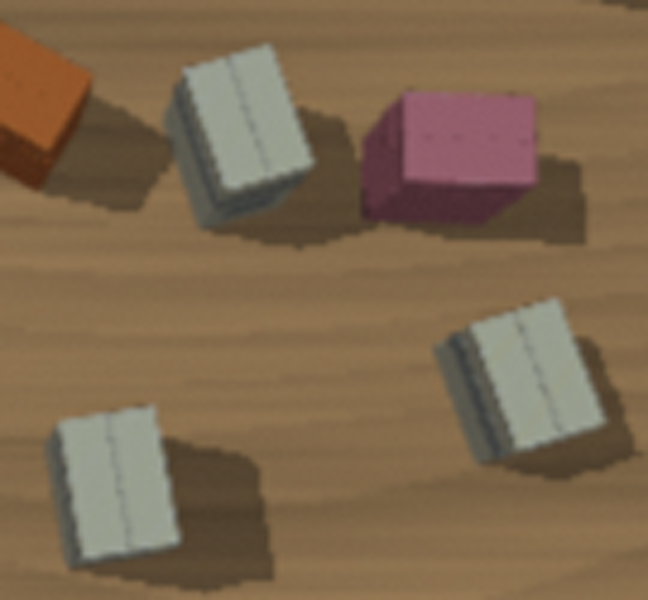

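View pics/s1.png

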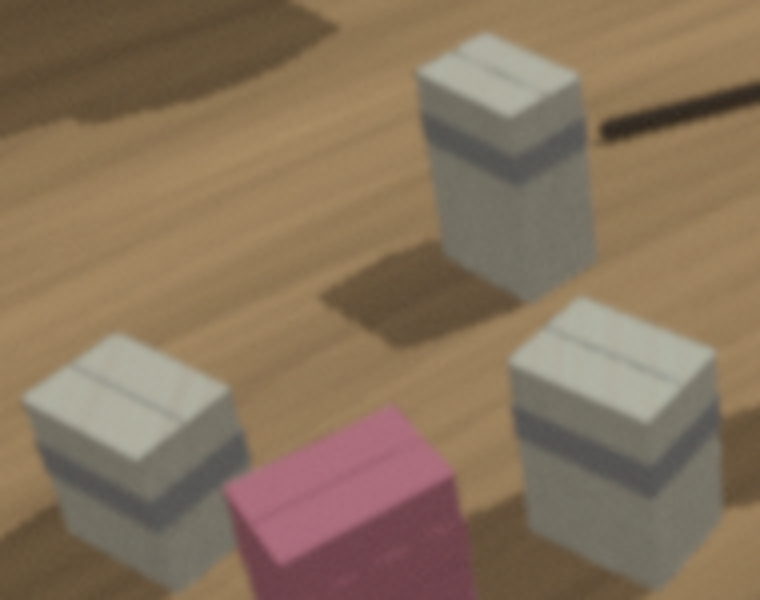

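The zoomed crops show all the corners. The candidate at top (391,172) has its top-face corners in t2 at (183,72), (270,44), (313,160) and (228,190). Next I'll work out heights and poses.

```bash
cat > h.py <<'E'
import numpy as np, cv2
from scipy.spatial.transform import Rotation as R
from cell import bot
def ray(n,p,cam=None):
    m=bot.camera_model(n); f=200/np.tan(np.radians(m["vertical_fov"])/2)
    q=m["orientation"]; return m["position"],R.from_quat([q[1],q[2],q[3],q[0]]).apply([(p[0]-m["cx"])/f,(p[1]-m["cy"])/f,1])
def at(n,p,z):
    o,d=ray(n,p); return (o+d*(z-o[2])/d[2])
def down(yaw): # tool z down, tool y (closing line) at angle yaw in the world
    y=np.array([np.cos(yaw),np.sin(yaw),0]); z=np.array([0,0,-1.]); 
    q=R.from_matrix(np.c_[np.cross(y,z),y,z]).as_quat(); return np.r_[q[3],q[:3]]
E
python3 - <<'E'
from h import *
np.set_printoptions(precision=4,suppress=True)
u=lambda pts,f,o:[((np.array(p)+.5)/f-.5+o) for p in pts]
def show(k,P):
    P=np.array(P)[:,:2]; e=np.diff(np.r_[P,P[:1]],axis=0)
    print(k,P.mean(0),"len",np.linalg.norm(e,axis=1),"ang",np.degrees(np.arctan2(e[:,1],e[:,0])))
    return P
T1=lambda p:u(p,5.5,np.array([165,155])); T2=lambda p:u(p,4.8,np.array([340,145])); S=lambda p:u(p,4,np.array([125,160]))
show("tray",[at("top",p,.02) for p in T1([(80,42),(763,192),(718,387),(27,232)])])
print(show("tall",[at("top",p,.106) for p in T1([(185,48),(393,95),(357,242),(142,192)])]))
print("shortend",np.array([at("top",p,.074) for p in T1([(614,158),(582,303)])]))
C={"A":([(183,72),(270,44),(313,160),(228,190)],[(510,362),(648,422),(716,352),(580,297)],[(657,588),(528,528)]),
"B":([(470,325),(555,298),(605,424),(515,452)],[(24,402),(138,459),(230,388),(118,333)],[(178,588),(68,530)]),
"C":([(57,424),(153,405),(180,543),(82,560)],[(417,72),(512,115),(578,76),(486,33)],[(530,300),(445,245)])}
for k,(t,s,b) in C.items():
    for z in(.068,.084,.1):
        a=show(k+str(z)+"top",[at("top",p,z) for p in T2(t)]); c=show("   scene",[at("scene",p,z) for p in S(s)])
    print("base",[at("scene",p,0)[:2] for p in S(b)])
E
```

```text
tray [0.5824 0.1571] len [0.3015 0.0849 0.3    0.085 ] ang [-102.9508  167.5713   77.0645  -11.4359]
tall [0.5904 0.1868] len [0.0837 0.0589 0.0855 0.0587] ang [-103.3217  168.7575   76.5321  -13.003 ]
[[0.6288 0.2214]
 [0.6095 0.1399]
 [0.5517 0.1514]
 [0.5716 0.2346]]
shortend [[0.592  0.0581 0.074 ]
 [0.5334 0.0696 0.074 ]]
A0.068top [ 0.6252 -0.196 ] len [0.043  0.0584 0.0419 0.0595] ang [ -71.932  -162.6338  109.4648   18.4235]
   scene [ 0.6036 -0.1828] len [0.0611 0.0428 0.0621 0.0429] ang [  16.6716  106.8083 -163.4705  -71.775 ]
A0.084top [ 0.6207 -0.1931] len [0.0422 0.0573 0.0411 0.0583] ang [ -71.932  -162.6338  109.4648   18.4235]
   scene [ 0.6193 -0.1932] len [0.0585 0.041  0.0595 0.0411] ang [  16.6716  106.8083 -163.4705  -71.775 ]
A0.1top [ 0.6161 -0.1902] len [0.0414 0.0562 0.0403 0.0572] ang [ -71.932  -162.6338  109.4648   18.4235]
   scene [ 0.6349 -0.2036] len [0.0559 0.0391 0.0569 0.0393] ang [  16.6716  106.8083 -163.4705  -71.775 ]
base [array([ 0.6501, -0.2036]), array([ 0.5945, -0.2215])]
B0.068top [ 0.5044 -0.3203] len [0.041  0.0601 0.0427 0.0597] ang [ 
[... 637 characters left out ...]
.068top [ 0.4567 -0.1316] len [0.044  0.0622 0.044  0.061 ] ang [ -79.0342 -170.608    99.5089    9.3153]
   scene [ 0.4045 -0.1007] len [0.0634 0.0429 0.0649 0.0458] ang [  10.4158  100.6016 -172.1506  -77.574 ]
C0.084top [ 0.4554 -0.1299] len [0.0431 0.061  0.0432 0.0599] ang [ -79.0342 -170.608    99.5089    9.3153]
   scene [ 0.4286 -0.1146] len [0.0607 0.041  0.0622 0.0439] ang [  10.4158  100.6016 -172.1506  -77.574 ]
C0.1top [ 0.4541 -0.1282] len [0.0423 0.0598 0.0423 0.0587] ang [ -79.0342 -170.608    99.5089    9.3153]
   scene [ 0.4527 -0.1284] len [0.058  0.0392 0.0594 0.0419] ang [  10.4158  100.6016 -172.1506  -77.574 ]
base [array([ 0.481 , -0.1429]), array([ 0.4196, -0.149 ])]
```

A is the medium carton: at z=0.084 the two views agree at (0.620,−0.193), with its x axis at about 17.7°. B comes out at 68 mm and C at 100 mm. The tall/short joint is at about −11 mm in tray y, and the row is at −13° yaw. My plan is to grip tall_inner across its depth and slide it 54 mm towards +y. The row's short end measures at −0.096, so there is 71 mm free on the +y side.

```bash
cat >> h.py <<'E'
YAW=np.radians(-13.05); ex=np.array([np.cos(YAW),np.sin(YAW),0]); ey=np.array([-ex[1],ex[0],0]); O=np.array([.5824,.1571,0])
def tray(x,y,z): return O+x*ex+y*ey+[0,0,z]
def best(p,yaw): # of the two equal grasps the one with the lesser joint travel
    c=[(np.abs(np.array(j)-bot.get_q()).max(),i) for i in(0,1) if (j:=bot.inverse_kinematics(p,down(yaw+i*np.pi))) is not None]
    print(c); return down(yaw+min(c)[1]*np.pi)
E
python3 - <<'E'
from h import *
p=tray(.001,.010,.19); o=best(p,YAW); bot.goto(p,o)
bot.move_straight(tray(.001,.010,.049),v=.1)
print("F",bot.get_ft_force())
bot.grip(.05,20); print(bot.get_finger_gap(),bot.get_finger_force(),bot.get_ft_force())
bot.move_straight(tray(.001,.064,.0493),v=.05)
print(bot.get_ft_force(),bot.get_finger_gap())
bot.grip(.085); bot.move_straight(tray(.001,.064,.2),v=.15)
p=np.array([.6200,-.1931,.18]); bot.goto(p,best(p,np.radians(17.7)))
cv2.imwrite("pics/t3.png",cv2.resize(bot.get_image("top")[155:230,165:310,::-1],None,fx=5.5,fy=5.5,interpolation=cv2.INTER_CUBIC))
print(bot.get_t(),bot.get_q(),bot.get_position())
E
```

```text
[(np.float64(1.6081995544763121), 0), (np.float64(2.6236257336406643), 1)]
F [-0.19421297  0.37054152 -0.53959888]
0.05995495214889634 22.202805876731873 [-0.79937397 -0.19009634  3.4790895 ]
[ 0.21100551 -2.46615335  3.67848742] 0.059491398617147216
[(np.float64(1.1878324343661393), 0), (np.float64(4.329425087955933), 1)]
9.2667 [-4.13844710e-01  5.25128061e-01  6.28376257e-02  1.10872223e+00
  2.94986029e-04  8.46645678e-01] [ 0.62025161 -0.19192679  0.17993044]
```

View pics/t3.png

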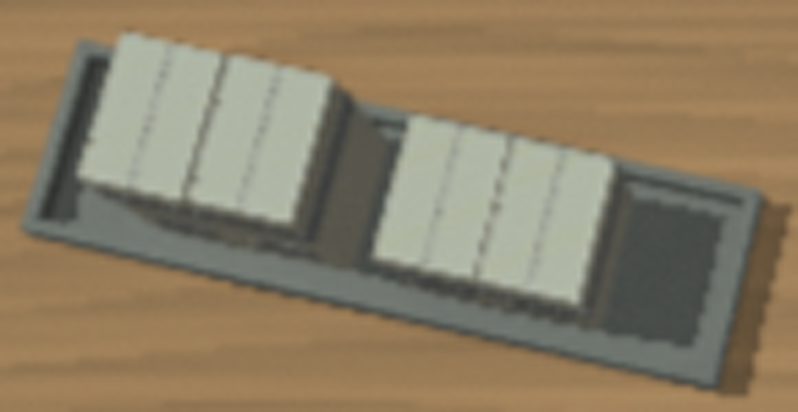

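The gap is open and everything is upright. The inner tall face's top edge runs (334,78)–(296,225), and the inner short top edge runs (408,115)–(372,258). Next: locate the gap, pick the medium carton, and check it is centred in the grip.

Run:
```python
from h import *
np.set_printoptions(precision=4,suppress=True)
def f(p,z):
    d=at("top",(np.array(p)+.5)/5.5-.5+[165,155],z)-O; return np.array([d@ex,d@ey])
print("tall",*[f(p,.106) for p in[(125,33),(334,78),(296,225),(80,178)]])
print("short",*[f(p,.074) for p in[(408,115),(614,158),(582,303),(372,258)]])
bot.move_straight([.6200,-.1931,.043],v=.1)
bot.grip(.05,30); print(bot.get_finger_gap(),bot.get_finger_force(),bot.get_ft_force())
bot.move_straight([.6200,-.1931,.21],v=.12)
print(bot.get_finger_gap(),bot.get_ft_force())
cv2.imwrite("pics/w1.png",bot.get_image("wrist")[:,:,::-1])
print(bot.get_t(),bot.get_position())
```

```text
tall [0.0314 0.0976] [0.0318 0.0134] [-0.0274  0.012 ] [-0.028   0.0978]
short [ 0.0306 -0.0095] [ 0.0317 -0.0943] [-0.028  -0.0963] [-0.0289 -0.0109]
0.059305386476618746 32.30779945850372 [-2.6136 -0.1799  5.1068]
0.05878437805493367 [ 0.256  -0.3114 -0.8649]
12.7417 [ 0.6195 -0.1929  0.209 ]
```

View pics/w1.png

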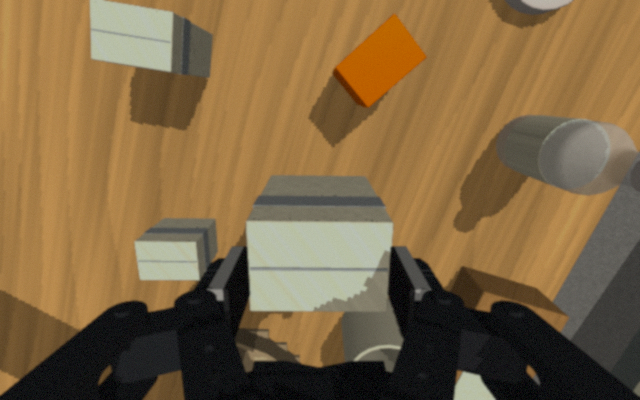

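The carton in hand is centred and level: top face columns 248–391, seam at row 268. But the top view gives a gap of only about 23 mm, so tall_inner must have slipped in the 20 N grip. I'll set the medium carton back where it was, then slide again with a firmer grip while monitoring it.

Run:
```python
from h import *
np.set_printoptions(precision=4,suppress=True)
m=bot.camera_model("wrist"); T=m["T_tool_cam"]; F=200/np.tan(np.radians(m["vertical_fov"])/2)
for p in[(319,268),(319,223),(319,310)]:
    d=T[:3,:3]@[(p[0]-m["cx"])/F,(p[1]-m["cy"])/F,1]; print("in tool",T[:3,3]+d*(-.041-T[2,3])/d[2])
bot.move_straight([.6200,-.1931,.0435],v=.15); bot.grip(.085); bot.move_straight([.6200,-.1931,.18],v=.25)
y0=.034
p=tray(.0018,y0,.19); bot.goto(p,best(p,YAW)); bot.move_straight(tray(.0018,y0,.049),v=.12)
bot.grip(.05,70); print(bot.get_finger_gap(),bot.get_finger_force(),bot.get_ft_force())
for y in np.linspace(y0,.066,5)[1:]:
    bot.move_straight(tray(.0018,y,.0493),v=.04); d=bot.get_position()-O
    print(y,d@ey,d@ex,d[2],bot.get_ft_force(),bot.get_finger_gap(),bot.get_finger_force())
bot.get_image
im=bot.get_image("top")
bot.dwell(.2); bot.grip(.085); bot.move_straight(tray(.0018,.066,.2),v=.2)
p=np.array([.6200,-.1931,.18]); bot.goto(p,best(p,np.radians(17.7)))
a=cv2.resize(bot.get_image("top")[155:230,165:310,::-1],None,fx=5.5,fy=5.5,interpolation=cv2.INTER_CUBIC)
cv2.imwrite("pics/t4.png",a)
print(bot.get_t())
```

```text
in tool [ 0.001  -0.0002 -0.041 ]
in tool [ 0.021  -0.0002 -0.041 ]
in tool [-0.0192 -0.0002 -0.041 ]
[(np.float64(1.1438841121669847), 0), (np.float64(1.997708541422808), 1)]
0.05885469421212695 75.86754083633423 [-1.7271  0.1943  5.384 ]
0.042 0.04188860522305192 0.00225780158726862 0.05013723857427485 [-1.2359 -0.5003  5.7059] 0.05908291910348222 76.05157613754272
0.05 0.04966610622118428 0.0022279108941789805 0.05012691933997944 [-2.528  -2.4041  6.7816] 0.05820988979908392 76.39780640602112
0.058 0.05745759704438328 0.0022162547963657108 0.0501583686092693 [-2.3213 -2.0827  8.2238] 0.058800245389266495 76.52472496032715
0.066 0.06605002137928398 0.0022221508408113337 0.05011604462331201 [-1.7652 -0.8717  6.7433] 0.05863062030005254 76.68023586273193
[(np.float64(1.1900738090968903), 0), (np.float64(4.331666462686684), 1)]
22.7167
```

View pics/t4.png

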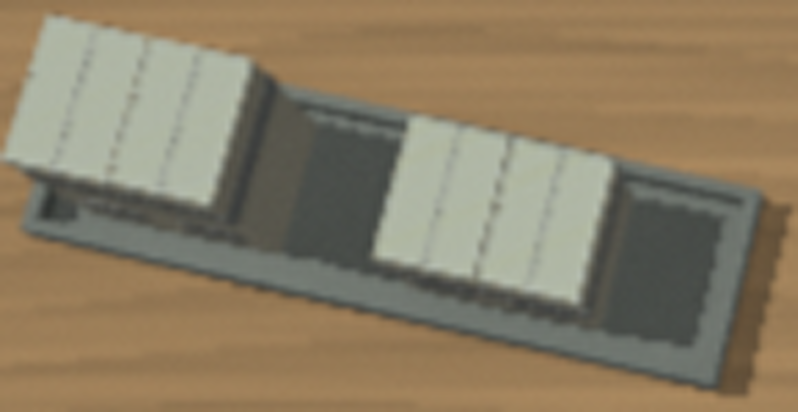

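This time it held. The tall inner edge is now (254,58)–(212,208), which should give a gap of about 55 mm. I'll compute its centre, then pick and place the medium carton with a force-checked descent.

Run:
```python
from h import *
np.set_printoptions(precision=4,suppress=True)
def f(p,z):
    d=at("top",(np.array(p)+.5)/5.5-.5+[165,155],z)-O; return np.array([d@ex,d@ey])
t=[f(p,.106) for p in[(254,58),(212,208)]]; print(t)
hi=np.mean(t,0)[1]; lo=-.0102; yc=(hi+lo)/2; print("gap",hi-lo,"centre",yc)
assert .050<hi-lo<.060
bot.move_straight([.6200,-.1931,.043],v=.12); bot.grip(.05,50)
bot.move_straight([.6200,-.1931,.22],v=.15)
print(bot.get_finger_gap(),bot.get_ft_force())
p=tray(.0015,yc,.22); o=best(p,YAW); bot.goto(p,o); bot.dwell(.2)
f0=bot.get_ft_force(); print(f0,(bot.get_position()-p))
bot.move_straight(tray(.0015,yc,.10),v=.12)
bot.move_straight(tray(.0015,yc,.054),v=.05)
z=.054
while z>.046:
    d=bot.get_ft_force()-f0
    if d[2]>4: break
    z-=.001; bot.move_straight(tray(.0015,yc,z),v=.02)
print("down",z,bot.get_position()-O,bot.get_ft_force()-f0)
bot.grip(.085); bot.dwell(.2)
bot.move_straight(tray(.0015,yc,.21),v=.15)
p=np.array([.45,-.2,.25]); bot.goto(p,best(p,0)); 
a=bot.get_image("top")[155:230,165:310,::-1]; b=bot.get_image("scene")[120:230,320:490,::-1]
a=cv2.resize(a,(640,331),interpolation=cv2.INTER_CUBIC); b=cv2.resize(b,(410,265),interpolation=cv2.INTER_CUBIC)
c=np.zeros((600,640,3),np.uint8); c[:331]=a; c[332:597,:410]=b
cv2.imwrite("pics/f.png",c); print(bot.get_t())
```

```text
[array([0.0327, 0.0459]), array([-0.0281,  0.0451])]
gap 0.05569391472288897 centre 0.017646957361444483
0.05803233022742344 [ 0.0674  0.3852 -1.1304]
[(np.float64(1.1195630553868907), 0), (np.float64(2.022029598202902), 1)]
[-0.2558  0.4453 -1.8861] [ 0.0004 -0.001  -0.0001]
down 0.049999999999999996 [0.0056 0.0169 0.0503] [ 0.1005 -0.6589  4.2291]
[(np.float64(0.9633833931966842), 0), (np.float64(4.104976046786477), 1)]
33.9
```

View pics/f.png

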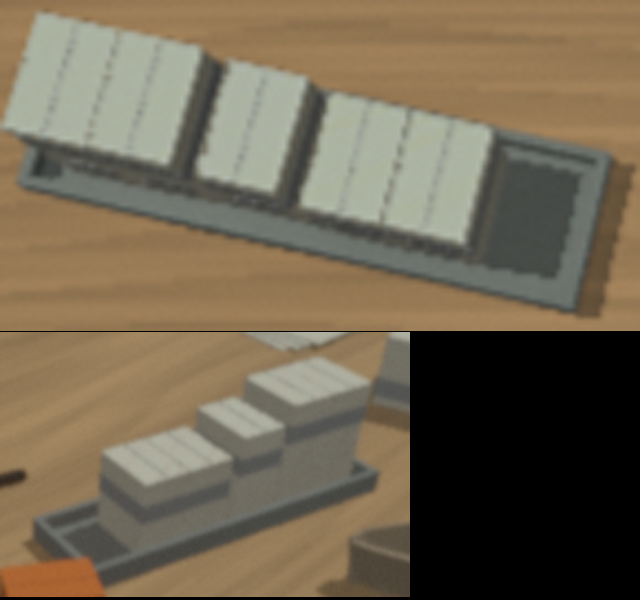

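The final picture shows the medium carton standing between the tall and short pairs, with its top at (230–310, 60–195). It is upright and in line on the tray floor, and its neighbours are standing straight. Contact force showed up at the expected depth.

```bash
python3 -c "
from cell import bot
print(bot.job_done())"
```

```text
the job is handed in; nothing more can be done
None
```

The medium carton is filed between the tall and short pairs, upright, in line and on the tray floor; its neighbours are still standing, and I handed the job in at about 34 s (the first slide slipped, so I repeated it with a firmer grip).

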